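Turn the status tags of the microscope sample rack

ROBOT

A 7-joint arm with a two-finger parallel gripper is mounted at the origin on a cart in front of the work surface, level with it; the furniture and walls round the work are solid. World frame = base frame: x ahead of the robot, y to its left, z up, the work surface at z = 0. Lengths are in m, angles in rad, forces in N, time in s.
With the tool pointing down it reaches from about 0.425 to 0.95 m from the base axis. Payload 4.7 kg.
Tool frame: the origin (TCP) lies on the centre line of the jaws, within the pads' length; the fingertips stand robot.nose_length ahead of it and the grasp point (between the pads) lies 8 mm behind it (robot.nose_length is the distance from the TCP to the fingertips, in m); z points along the fingers, x is the direction in which the jaws open and shut, and the axes are right-handed (so a half turn about z gives the same grasp; the last joint's range is limited). The gripper opens to 85 mm and grips with 20 to 120 N. Pads are 22 mm wide; open, the fingers measure 114 mm over their backs; the gripper's body (76 mm by 85 mm) begins 54 mm behind the grasp point. The pads swing forward as they close: fully open they stand 13 mm farther back than shut.
Start: joints at [-1.26, 0.469, -0.049, 1.532, 0.024, 1.141, -0.082], TCP at [0.225, 0.636, 0.242] pointing down, gripper open.
Joint ranges: [-2.59, 2.59], [-0.33, 1.99], [-1.39, 1.29], [0.1, 2.45], [-1.04, 4.18], [0.21, 1.99], [-2.66, 2.66]. Speed limits (rad/s): [2.57, 2.57, 3.14, 3.14, 3.14, 3.14, 3.14].

INTERFACE

Orientations are given as [roll, pitch, yaw] about the fixed x, y, z axes, in that order (R = Rz(yaw) Ry(pitch) Rx(roll)).
In Python, from plant import robot gives the robot as it stands. Calls block until the motion is done:
- robot.goto(position, orientation): joint-space move of the TCP to a pose.
- robot.move_straight(position, vel=0.15, attitude=None, contact_N=None): straight line of the TCP; attitude=None keeps the orientation; vel is the mean speed in m/s. With contact_N (N) it stops when the force on the tool has changed by that much, and returns True; else False.
- robot.move_joints(angles): joint-space move.
- robot.grip(opening, strength=None): opening from 0.0 (shut) to 1.0 (fully open); strength is the grip in N (None keeps the last); returns when the fingers have stopped.
- robot.sleep(seconds).
- robot.inverse_kinematics(position, orientation): joint angles nearest the present ones, or None.
- robot.sense(): the state.
- robot.grab_frame(name): name is "side" or "top" or "wrist"; returns a dict with "image" (420x560x3 uint8, red, green, blue), "range_z" (420x560 float32, m along the optical axis (not along the pixel's ray), 0 where there is no reading), "fx", "fy", "cx", "cy" (pixels), "R" (3x3) and "t" (3): a world point X has camera coordinates R X + t. Camera axes: x right, y down, z forward; pixel columns grow to the right and rows downward; lengths in m; the calibration is good to about 2 mm. A picture is of the moment at which its call begins.
A pose or a line that the arm cannot do raises robot.IKError and nothing moves.
- robot.close_job(): hands the job in, once; it reports no verdict.
The state is a dict: "t": time; "joint_pos": joint angles; "joint_velocities": joint speeds; "effort": joint torques, N m; "tcp_pos": TCP position; "tcp_rot": TCP orientation; "wrist_force": force on the tool from outside, world axes, zero at the start; "torque": the same for the moment, N m; "opening": opening from 0.0 (shut) to 1.0 (fully open).
Only numpy, scipy, OpenCV 4.12 (cv2) and the standard library are available. Lean on these libraries where they do the work, as an engineer would, in place of code of your own. Each camera call takes 0.05 s, during which the arm holds its last target.

TASK

Two of the four tags on the sample rack are out of date: with light fingertip pushes, turn over the hinged tags so that each tray holding a part shows the disc (tag lying over to the left) and each empty tray shows the bar (tag lying over to the right). Each tag belongs to the tray straight behind it. Do not pinch or press hard on the tags, pick nothing up, and leave the trays, the parts in them and the pen, vial and tape roll where they are.

Things in the scene. Friction and masses are not known exactly. Their poses are not given: they have to be found in the camera images.
- rack: fixed grey sheet rack, 452 mm along y, 150 mm deep, yaw within 0.14 rad of 0. Bays at y = +-55, +-165 mm, each with a hinged tag on the near strip and a tray behind it on a 3 mm deck. The strip rises 15 degrees away from the robot: its top is 16 mm above the worktop at the near edge, 33 mm at the far edge. Origin: worktop level under the middle of the row of pivots; x to the trays, y left along the row
- mount_a: fixed hinge bracket of tag a, at any one of the bays. Origin: at worktop level under the middle of the hinge pin, whose centre is 33.5 mm above it; the strip's top is 25 mm above it there. Axes as the rack's. The pin (52 mm over its two lugs) lies along x, rising 15 degrees away from the robot. The bay's tray is centred 72 mm along +x; neighbouring pivots are 110 mm off along y
- tag_a (a joint): tag a: slippery white plate, 40 g, 42 mm along its pin, 46 mm from pin to rounded free edge. Turns like a page: 0 = over to the right (-y), bar mark (34 x 8 mm) up; 1.745 = over to the left (+y), disc mark (25 mm) up. Stops hold it 40 degrees above the strip, free edge 34 mm sideways of the pin, 61 mm above the worktop: a fingertip fits beyond and below it. Upright at 0.87; past that it falls over by itself
- mount_b: fixed hinge bracket of tag b, at any one of the bays. Origin: at worktop level under the middle of the hinge pin, whose centre is 33.5 mm above it; the strip's top is 25 mm above it there. Axes as the rack's. The pin (52 mm over its two lugs) lies along x, rising 15 degrees away from the robot. The bay's tray is centred 72 mm along +x; neighbouring pivots are 110 mm off along y
- tag_b (a joint): tag b: slippery white plate, 40 g, 42 mm along its pin, 46 mm from pin to rounded free edge. Turns like a page: 0 = over to the right (-y), bar mark (34 x 8 mm) up; 1.745 = over to the left (+y), disc mark (25 mm) up. Stops hold it 40 degrees above the strip, free edge 34 mm sideways of the pin, 61 mm above the worktop: a fingertip fits beyond and below it. Upright at 0.87; past that it falls over by itself
- mount_c: fixed hinge bracket of tag c, at any one of the bays. Origin: at worktop level under the middle of the hinge pin, whose centre is 33.5 mm above it; the strip's top is 25 mm above it there. Axes as the rack's. The pin (52 mm over its two lugs) lies along x, rising 15 degrees away from the robot. The bay's tray is centred 72 mm along +x; neighbouring pivots are 110 mm off along y
- tag_c (a joint): tag c: slippery white plate, 40 g, 42 mm along its pin, 46 mm from pin to rounded free edge. Turns like a page: 0 = over to the right (-y), bar mark (34 x 8 mm) up; 1.745 = over to the left (+y), disc mark (25 mm) up. Stops hold it 40 degrees above the strip, free edge 34 mm sideways of the pin, 61 mm above the worktop: a fingertip fits beyond and below it. Upright at 0.87; past that it falls over by itself
- mount_d: fixed hinge bracket of tag d, at any one of the bays. Origin: at worktop level under the middle of the hinge pin, whose centre is 33.5 mm above it; the strip's top is 25 mm above it there. Axes as the rack's. The pin (52 mm over its two lugs) lies along x, rising 15 degrees away from the robot. The bay's tray is centred 72 mm along +x; neighbouring pivots are 110 mm off along y
- tag_d (a joint): tag d: slippery white plate, 40 g, 42 mm along its pin, 46 mm from pin to rounded free edge. Turns like a page: 0 = over to the right (-y), bar mark (34 x 8 mm) up; 1.745 = over to the left (+y), disc mark (25 mm) up. Stops hold it 40 degrees above the strip, free edge 34 mm sideways of the pin, 61 mm above the worktop: a fingertip fits beyond and below it. Upright at 0.87; past that it falls over by itself
- tray_a: loose open grey plastic tray 72 x 96 x 22 mm (x, y, z) with 2.5 mm walls, standing in one of the rack's bays; which bay changes. It may hold a part or be empty. Origin: centre of its underside.
- tray_b: loose open grey plastic tray 72 x 96 x 22 mm (x, y, z) with 2.5 mm walls, standing in one of the rack's bays; which bay changes. It may hold a part or be empty. Origin: centre of its underside.
- tray_c: loose open grey plastic tray 72 x 96 x 22 mm (x, y, z) with 2.5 mm walls, standing in one of the rack's bays; which bay changes. It may hold a part or be empty. Origin: centre of its underside.
- tray_d: loose open grey plastic tray 72 x 96 x 22 mm (x, y, z) with 2.5 mm walls, standing in one of the rack's bays; which bay changes. It may hold a part or be empty. Origin: centre of its underside.
- rotor_center (a point): centre of a machined steel rotor 48 mm across and 37 mm high, standing in one of the trays (loose)
- bushing_center (a point): centre of a flanged bronze bushing 32 mm across and 24 mm high, standing in another tray (loose)
- pen: pen 136 x 11 x 12 mm lying on the worktop on the robot's side of the rack (bystander, loose). Origin: centre of its underside.
- vial: screw-cap vial 22 mm across, 54 mm high, standing left of the rack (bystander, loose). Origin: centre of its underside.
- tape_roll: roll of tape 66 mm across, 19 mm high, lying flat on the worktop in front of the rack's left end (bystander, loose). Origin: centre of its underside.
Mind the look-alikes: they are no part of the job. What is meant by the part that bears bushing_center is not blue or green, and is the smaller of those in its own colour.

How it is judged:
At the end, for the whole second after the job is handed in: Every tag whose tray holds a part lies fully over to the left, disc up (hinge above 1.62 of 1.745 rad); every tag whose tray is empty lies fully over to the right, bar up (hinge below 0.12 rad). A tray's part lies within 98 mm of its tag's pivot, seen from above ((((horizontal distance between mount_a and rotor_center below 0.098 m or horizontal distance between mount_a and bushing_center below 0.098 m) and value of joint tag_a above 1.62 rad) or (not (horizontal distance between mount_a and rotor_center below 0.098 m or horizontal distance between mount_a and bushing_center below 0.098 m) and value of joint tag_a below 0.12 rad)) and (((horizontal distance between mount_b and rotor_center below 0.098 m or horizontal distance between mount_b and bushing_center below 0.098 m) and value of joint tag_b above 1.62 rad) or (not (horizontal distance between mount_b and rotor_center below 0.098 m or horizontal distance between mount_b and bushing_center below 0.098 m) and value of joint tag_b below 0.12 rad)) and (((horizontal distance between mount_c and rotor_center below 0.098 m or horizontal distance between mount_c and bushing_center below 0.098 m) and value of joint tag_c above 1.62 rad) or (not (horizontal distance between mount_c and rotor_center below 0.098 m or horizontal distance between mount_c and bushing_center below 0.098 m) and value of joint tag_c below 0.12 rad)) and (((horizontal distance between mount_d and rotor_center below 0.098 m or horizontal distance between mount_d and bushing_center below 0.098 m) and value of joint tag_d above 1.62 rad) or (not (horizontal distance between mount_d and rotor_center below 0.098 m or horizontal distance between mount_d and bushing_center below 0.098 m) and value of joint tag_d below 0.12 rad))); the robot touches nothing.
It fails at once if a tray is shifted, lifted or carried (distance of any of tray_a, tray_b, tray_c, tray_d from where it was at the start of the episode above 0.015 m).
It fails at once if a part is shifted, lifted or carried (distance of any of rotor_center, bushing_center from where it was at the start of the episode above 0.015 m).
It fails at once if the pen, the vial or the tape roll is disturbed (distance of any of pen, vial, tape_roll from where it was at the start of the episode above 0.02 m).
It fails at once if a tag or its hinge is pinched or pressed hard (over 20 N) (contact force between any of the fingers, the arm and mount_a above 20 N or contact force between any of the fingers, the arm and mount_b above 20 N or contact force between any of the fingers, the arm and mount_c above 20 N or contact force between any of the fingers, the arm and mount_d above 20 N).
It also fails if it takes over 38 s, if anything falls off the work surface, if the arm or the gripper's body presses on something with over 40 N, if the wrist force passes 120 N, or if a joint passes its speed limit or range.

## Working session

There is one attempt and no reset: what is moved stays moved. The work goes in short steps, each a Python script; the robot and the scene stay as the last script left them, time stands still between calls to the robot, and variables do not carry over. Pictures are saved under pics/ and viewed, and the job is handed in when it is done.

```bash
mkdir -p pics; ls; python3 - <<'E'
from plant import robot
import cv2,numpy as np,pickle
print(robot.nose_length, robot.sense()['t'])
for n in ("top","side"):
    f=robot.grab_frame(n); pickle.dump(f,open(f'{n}0.pkl','wb'))
    cv2.imwrite(f'pics/{n}0.png',f['image'][:,:,::-1])
    print(n,f['fx'],f['cx'],f['cy'],-f['R'].T@f['t'])
E
```

```text
pics
0.011 0.0
top 408.70647641143404 283.3445137418577 209.32646189380065 [0.4370236  0.285413   1.04348098]
side 545.7983886763582 273.43612684893344 211.0337303575289 [ 0.48167819 -0.64761878  0.56597336]
```

View pics/top0.png

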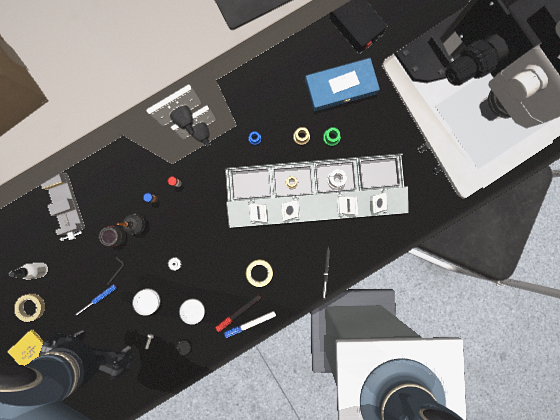

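View pics/side0.png

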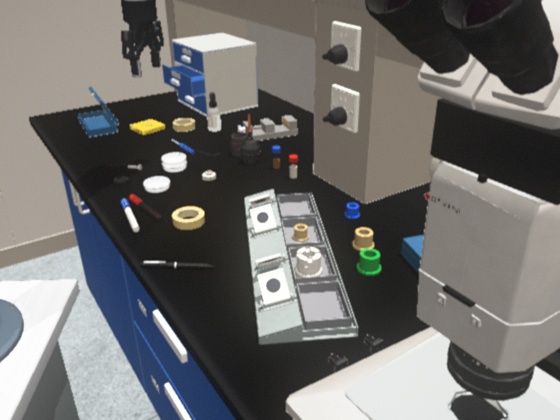

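```bash
cat > h.py <<'E'
import numpy as np,cv2,pickle
def ray(f,u,v,z):
    d=f['R'].T@np.array([(u-f['cx'])/f['fx'],(v-f['cy'])/f['fy'],1]); c=-f['R'].T@f['t']
    return c+d*(z-c[2])/d[2]
def proj(f,X):
    p=f['R']@np.asarray(X)+f['t']; return np.array([f['fx']*p[0]/p[2]+f['cx'],f['fy']*p[1]/p[2]+f['cy']])
def pt(f,u,v):
    z=f['range_z'][int(v),int(u)]; return f['R'].T@(np.array([(u-f['cx'])/f['fx'],(v-f['cy'])/f['fy'],1])*z-f['t'])
E
python3 - <<'E'
from h import *
f=pickle.load(open('top0.pkl','rb'))
c=f['image'][110:240,210:420,::-1]
cv2.imwrite('pics/crop0.png',cv2.resize(c,None,fx=3.8,fy=3.8,interpolation=cv2.INTER_CUBIC))
g=pickle.load(open('side0.pkl','rb'))
c=g['image'][180:345,230:390,::-1]
cv2.imwrite('pics/crop1.png',cv2.resize(c,None,fx=3.5,fy=3.5,interpolation=cv2.INTER_CUBIC))
E
```

```text
(no output)
```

View pics/crop0.png

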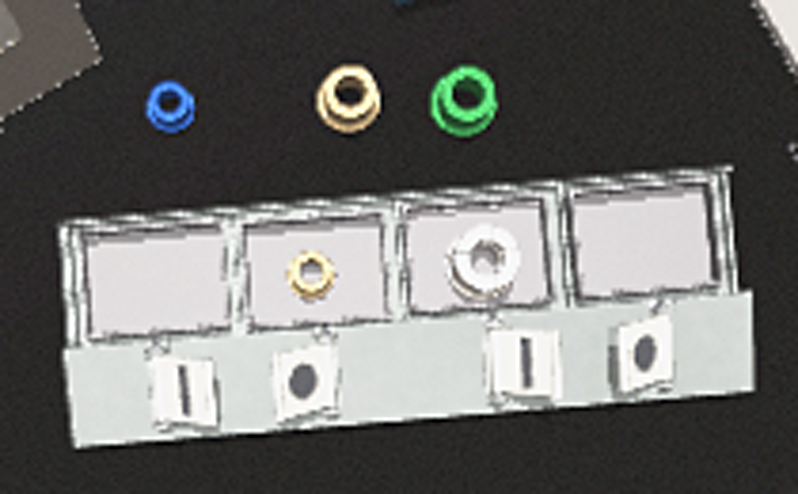

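View pics/crop1.png

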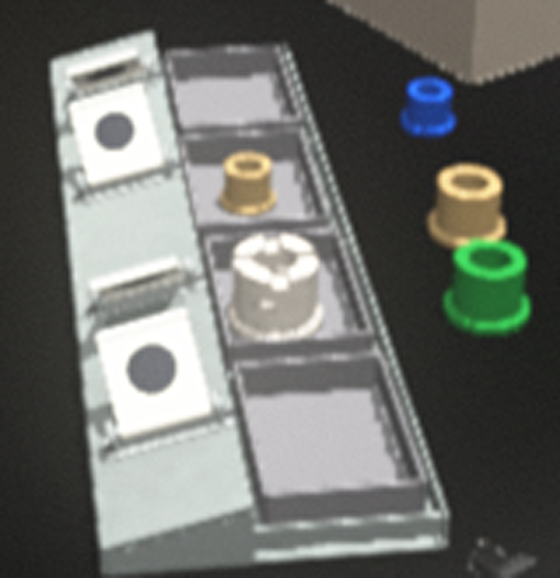

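```bash
python3 - <<'E'
from h import *
f=pickle.load(open('top0.pkl','rb'));g=pickle.load(open('side0.pkl','rb'))
s=3.8
cr=lambda u,v:((u+.5)/s-.5+210,(v+.5)/s-.5+110)
NL=ray(f,*cr(75,447),.016);NR=ray(f,*cr(755,391),.016);FL=ray(f,*cr(65,350),.033);FR=ray(f,*cr(750,292),.033)
print(NL,NR,FL,FR,np.linalg.norm(NL-NR),np.linalg.norm(FL-FR))
d=NL-NR; e=FL-FR; yaw=[np.arctan2(-a[0],a[1]) for a in (d,e)]; print(yaw)
y=np.mean(yaw); ex=np.array([np.cos(y),np.sin(y),0]);ey=np.array([-np.sin(y),np.cos(y),0])
print((FL-NL)@ex,(FR-NR)@ex)
o=(NL+NR+FL+FR)/4; o=o+ex*.0019; o[2]=0  # pivot line is 33.6 of 63.4 mm from near edge
print('origin',o,y)
np.savez('rack.npz',o=o,ex=ex,ey=ey,yaw=y)
W=lambda x,yy,z:o+ex*x+ey*yy+np.array([0,0,z])
for n,fr in(('top',f),('side',g)):
    im=fr['image'][:,:,::-1].copy(); im=cv2.resize(im,None,fx=3,fy=3)
    P=lambda p:tuple(int(round(3*a+1)) for a in proj(fr,p))
    for b in(-.165,-.055,.055,.165):
        cv2.line(im,P(W(-.025,b,.0268)),P(W(.025,b,.0402)),(0,0,255),1)
    for q in[(-.034,.226,.016),(-.034,-.226,.016),(.03,.226,.033),(.03,-.226,.033)]: cv2.circle(im,P(W(*q)),4,(0,255,0),1)
    for yy in(-.089,-.131): cv2.line(im,P(W(-.02-.007,yy,.0556)),P(W(.02-.007,yy,.066)),(255,0,0),1)
    u,v=P(W(0,0,.03)); cv2.imwrite(f'pics/ov_{n}.png',im[max(v-290,0):v+290,max(u-390,0):u+390])
from plant import robot
s=robot.sense();print(s['tcp_rot'])
for yy in(-.110,):
  for z in (.15,.061):
    for k in(0,np.pi,-np.pi): print(z,k,robot.inverse_kinematics(list(W(0,yy,z)),[np.pi,0,y+k]))
E
```

```text
[0.44335296 0.42054981 0.016     ] [ 0.47067126 -0.03014403  0.016     ] [0.50655629 0.42386028 0.033     ] [ 0.53485862 -0.0239881   0.033     ] 0.45152101237065095 0.44874179259921776
[np.float64(0.06053979517149015), np.float64(0.06311231091704303)]
0.06328711200301172 0.06444508180416965
origin [0.49075615 0.19768689 0.        ] 0.06182605304426659
[3.14151554e+00 1.75757515e-03 1.23105861e+00]
0.15 0 [-0.62440304  0.31898355  0.44642133  2.04843473 -0.18759447  0.81247391
 -0.00617396]
0.15 3.141592653589793 [ 0.62317197  0.58298236 -1.1724799   1.98328171  0.64162829  1.01185525
  2.34549511]
0.15 -3.141592653589793 [ 0.62317197  0.58298236 -1.1724799   1.98328171  0.64162829  1.01185525
  2.34549511]
0.061 0 [-0.5491007   0.46075945  0.36638195  2.10840239 -0.27863372  0.61765394
  0.07289398]
0.061 3.141592653589793 [ 0.59537783  0.78855937 -1.18221272  2.04656823  0.91651471  0.97429444
  2.12204263]
0.061 -3.141592653589793 [ 0.59537783  0.78855937 -1.18221272  2.04656823  0.91651471  0.97429444
  2.12204263]
```

View pics/ov_top.png

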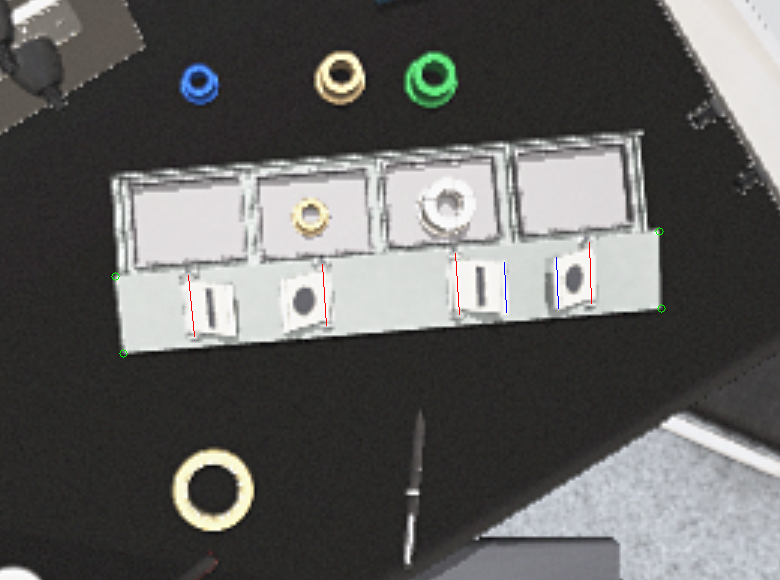

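View pics/ov_side.png

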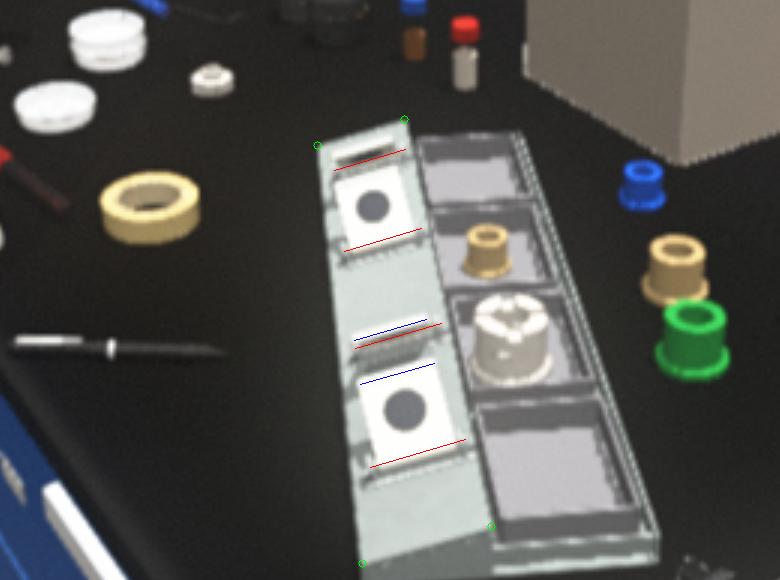

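The tags are, left to right, bar, disc, bar and disc. The trays are empty, bushing, rotor and empty.

Look-alikes for the bushing in top0:
- Blue bushing at (254,138).
- Larger bronze bushing at (302,135).
- Green bushing at (332,136).
- Small bronze bushing in the second tray at (291,182). This is the one I want, because it isn't blue or green and is the smaller of the two bronze ones.

That means two tags are wrong: the rotor bay at y=-55 (bar → disc) and the bay at y=-165 (disc → bar). Their free edges face each other across a gap at y=-110. I'll shut the gripper and hover over that gap.

```bash
cat >> h.py <<'E'
r=np.load('rack.npz') 
o,ex,ey,yaw=r['o'],r['ex'],r['ey'],float(r['yaw'])
W=lambda x,y,z:list(o+ex*x+ey*y+np.array([0,0,z]))
E
python3 - <<'E'
from h import *
from plant import robot
robot.grip(0.0)
robot.goto(W(-.004,-.110,.19),[np.pi,0,yaw])
s=robot.sense();print(s['t'],s['tcp_pos'],W(-.004,-.110,.19),s['opening'])
f=robot.grab_frame('wrist');pickle.dump(f,open('w1.pkl','wb'))
cv2.imwrite('pics/w1.png',f['image'][:,:,::-1])
g=robot.grab_frame('side');cv2.imwrite('pics/s1.png',g['image'][:,:,::-1])
E
```

```text
3.0583 [0.49372553 0.08910333 0.18998555] [np.float64(0.49356032813987083), np.float64(0.08764990915459227), np.float64(0.19)] -0.0016965081621249031
```

View pics/w1.png

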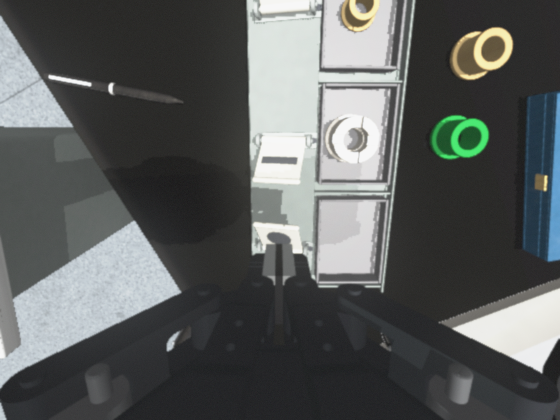

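View pics/s1.png

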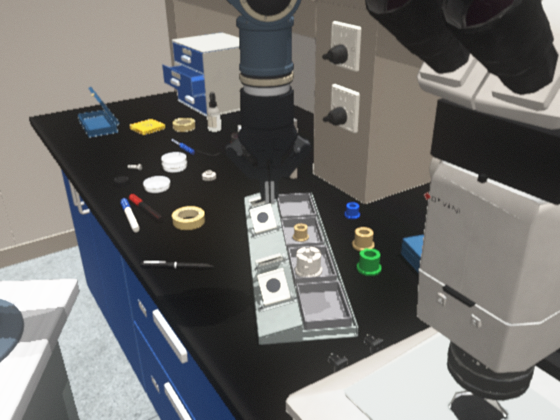

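```bash
python3 - <<'E'
from h import *
f=pickle.load(open('w1.pkl','rb'))
im=cv2.resize(f['image'][100:300,200:400,::-1],None,fx=3,fy=3,interpolation=cv2.INTER_CUBIC)
def P(p): u,v=proj(f,p); return int(round((u-200)*3+1)),int(round((v-100)*3+1))
for b in(-.165,-.055): cv2.line(im,P(W(-.025,b,.0268)),P(W(.025,b,.0402)),(0,0,255),1)
for y in(-.089,-.131): cv2.line(im,P(W(-.027,y,.0556)),P(W(.013,y,.066)),(255,0,0),1)
for v in(W(-.034,-.226,.016),W(.03,-.226,.033)):print(proj(f,v))
cv2.imwrite('pics/w1c.png',im)
E
```

```text
[251.9210849  291.87178321]
[308.60282021 300.2482524 ]
```

View pics/w1c.png

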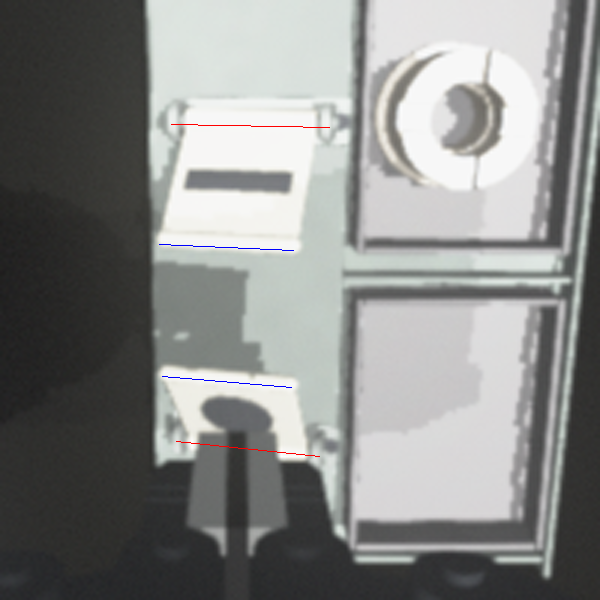

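The wrist overlay agrees with the rack pose to about 2 mm: the free edges are at crop v≈245 and v≈375, and the gap between them is clear. I'll push the rotor bay's tag first.

```bash
python3 - <<'E'
from h import *
from plant import robot
Z=.061; X=-.005
rob=lambda: {k:np.round(robot.sense()[k],3) for k in('t','tcp_pos','wrist_force')}
print(robot.move_straight(W(X,-.109,Z),vel=.1,contact_N=8),rob())
print(robot.move_straight(W(X,-.056,Z),vel=.06,contact_N=8),rob())
robot.sleep(.4)
print(robot.move_straight(W(X,-.060,.16),vel=.15),rob())
for n in('side','top'):
    g=robot.grab_frame(n);cv2.imwrite(f'pics/{n}2.png',g['image'][:,:,::-1])
f=robot.grab_frame('wrist');cv2.imwrite('pics/w2.png',f['image'][:,:,::-1])
E
```

```text
False {'t': np.float64(4.6), 'tcp_pos': array([0.493, 0.089, 0.062]), 'wrist_force': array([ 0.128, -0.678, -0.058])}
False {'t': np.float64(5.633), 'tcp_pos': array([0.489, 0.141, 0.061]), 'wrist_force': array([ 0.899, -0.311,  0.069])}
False {'t': np.float64(6.842), 'tcp_pos': array([0.489, 0.137, 0.159]), 'wrist_force': array([-0.83 , -0.159,  0.912])}
```

View pics/w2.png

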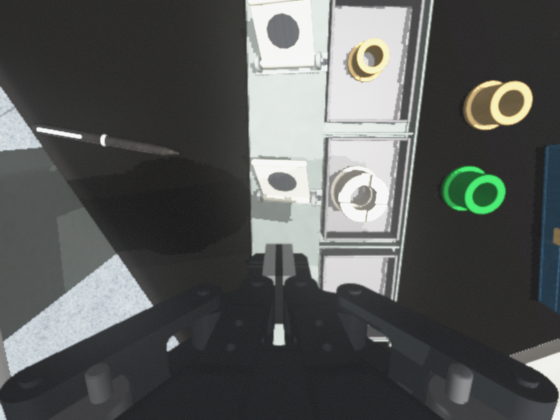

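View pics/side2.png

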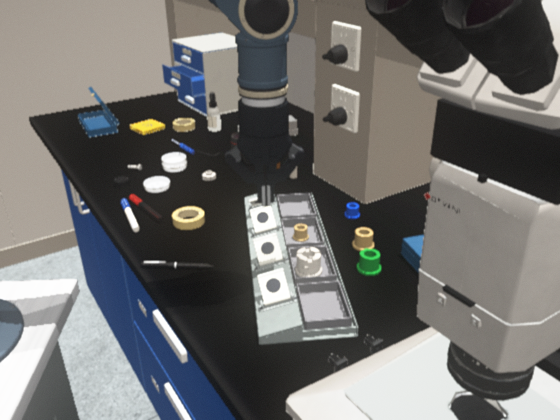

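The rotor bay's tag now shows its disc (wrist (283,181), side (267,247)). Next is the right-end tag, which gets pushed toward -y.

```bash
python3 - <<'E'
from h import *
from plant import robot
Z=.061; X=-.005
rob=lambda: {k:np.round(robot.sense()[k],3) for k in('t','tcp_pos','wrist_force')}
robot.move_straight(W(X,-.107,.16),vel=.15)
print(robot.move_straight(W(X,-.107,Z),vel=.1,contact_N=8),rob())
print(robot.move_straight(W(X,-.163,Z),vel=.06,contact_N=8),rob())
robot.sleep(.4)
print(robot.move_straight(W(X,-.158,.16),vel=.15),rob())
robot.goto(W(0,.05,.30),[np.pi,0,yaw])
robot.goto([.3,.55,.3],[np.pi,0,yaw])
print(rob())
for n in('side','top'):
    g=robot.grab_frame(n);im=g['image'][:,:,::-1]
    a=im[180:345,230:390] if n=='side' else im[110:240,210:420]
    cv2.imwrite(f'pics/{n}3.png',cv2.resize(a,None,fx=3.5,fy=3.5,interpolation=cv2.INTER_CUBIC))
    cv2.imwrite(f'pics/{n}3f.png',im)
E
```

```text
False {'t': np.float64(8.6), 'tcp_pos': array([0.493, 0.091, 0.061]), 'wrist_force': array([-0.519, -0.509, -0.255])}
False {'t': np.float64(9.683), 'tcp_pos': array([0.496, 0.035, 0.061]), 'wrist_force': array([-0.739, -0.313, -1.108])}
False {'t': np.float64(10.892), 'tcp_pos': array([0.495, 0.04 , 0.159]), 'wrist_force': array([ 0.964, -0.888, -0.869])}
{'t': np.float64(13.208), 'tcp_pos': array([0.302, 0.548, 0.3  ]), 'wrist_force': array([-0.116,  0.399,  0.524])}
```

View pics/side3.png

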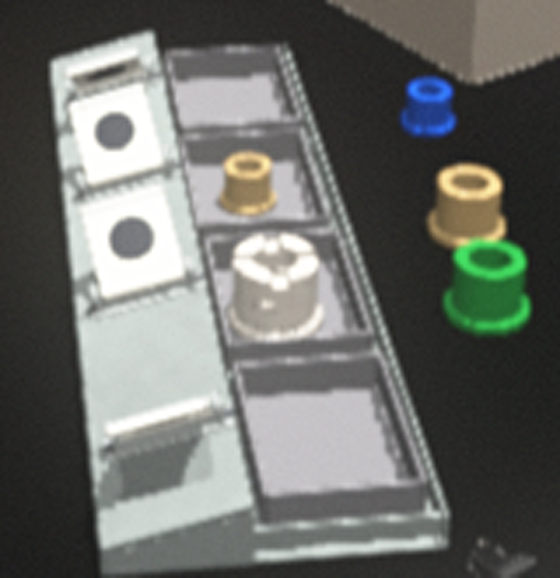

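View pics/top3.png

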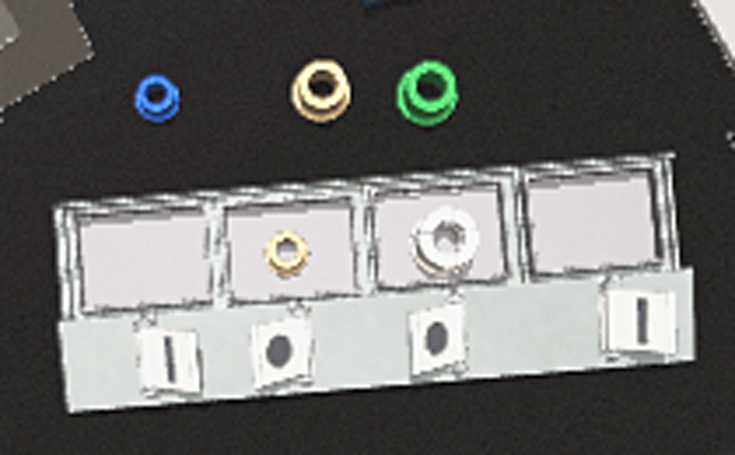

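View pics/top3f.png

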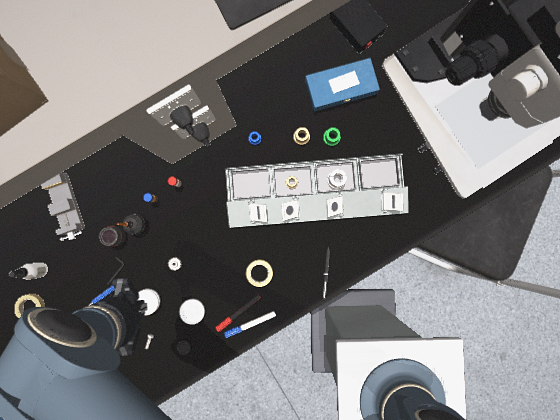

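The tags now read bar, disc, disc, bar, at top px (258,212), (290,210), (334,207) and (394,202). They match the trays: empty, bushing, rotor, empty. The trays, parts, pen and tape roll haven't visibly moved, and the arm is clear.

```bash
python3 -c "
from plant import robot
robot.close_job()"
```

```text
the job is handed in; nothing more can be done
```

I turned over the two out-of-date tags with light pushes of the shut fingertips and handed the job in; it reports no verdict. The rotor bay's tag went from bar to disc, and the right-end empty bay's tag went from disc to bar.

- **Final check:** the last top and side pictures show the tags left to right as bar, disc, disc, bar, which matches the trays: empty, bushing, rotor, empty. The tags looked fully over, but I judged that by eye and did not measure the hinge angles.
- **Forces:** the 8 N contact stop never triggered, and the wrist force read about 1.5 N or less after each move.
- **Undisturbed items:** the trays, parts, pen and tape roll look unmoved in the pictures. I did not check the vial separately, but the arm did no work near it.
- **Time:** the arm was parked clear of everything at about 13 s of the 38 s allowed.
- **Disagreement:** the side camera's overlay was off by about 3–4 mm from the rack pose I took from the top camera. The wrist camera agreed with the top to about 2 mm, so I used that pose, and the clearance of about 10 mm on each side covered the difference.

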